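# Dispense the brass beads from the turret shaker

### The arm

A 6-joint arm with a two-finger parallel gripper is mounted at the origin on the work surface. World frame = base frame: x ahead of the robot, y to its left, z up, the work surface at z = 0. Lengths are in m, angles in degrees, forces in N, time in s.
With the tool pointing down it reaches from about 0.3 to 0.75 m from the base axis. Payload 8.5 kg.
Tool frame: the origin (TCP) lies at the very end of the fingers, on their centre line; the grasp point (between the pads) lies 19 mm behind it (env.pinch_z is the distance from the TCP to the grasp point, in m); z points along the fingers, y is the line along which they close (so a half turn about z gives the same grasp; the last joint's range is limited). The gripper opens to 85 mm and grips with 20 to 120 N. Pads are 22 mm wide; open, the fingers measure 114 mm over their backs; the gripper's body (76 mm by 85 mm) begins 54 mm behind the grasp point. The pads swing forward as they close: fully open they stand 13 mm farther back than shut.
Start: joints at [53.955, 21.807, 74.336, -0, 83.858, -12.336], TCP at [0.221, 0.504, 0.195] pointing down, gripper open.
Joint ranges: [-178.18, 178.18], [-50.72, 133.34], [12.68, 142.11], [-81.47, 261.47], [9.98, 163.14], [-165.26, 165.26]. Speed limits (degrees/s): [136.94, 136.94, 180, 180, 180, 180].

### API

Orientations are given as a 3x3 rotation matrix whose columns are the frame's x, y, z axes.
In Python, from rig import env, viewer gives the robot as it stands.
- The arm moves only by the tool drive_tool, never from a script. Its argument "series" is a list of rows, each a list of 3 entries, a list of its own where there are three numbers: the shift along the tool's x, y, z in m, then the turn about the tool's z in degrees, then the finger opening in m, from 0 to 0.0854. A call has 1 to 20 rows; each row is the pose to reach, as a shift and turn from the pose commanded when the call began, along the tool's axes at that moment; what a row does not reach only later rows make up. A row lasts 1/10 s, in which the tool goes at most 50 mm and 8.59 degrees, less where a joint would pass 70% of its speed; a pose out of reach is approached as far as the arm can. A call with a gripper value outside its range is refused whole. The fingers move at their own pace and stop on an object; "newtons" is the grip in N (left out, the last holds). Time passes only in rows, so rows that repeat a pose let the fingers close. It gives the time, the measured TCP pose, the force, the opening and the grip force at its end, in the units of the state.
- env.observe(): the state, without advancing time (a new reading comes with each control period).
- viewer.get_image(name): name is "side" or "top" or "wrist"; returns a dict with "img" (384x512x3 uint8, red, green, blue), "depth" (384x512 float32, m along the optical axis (not along the pixel's ray), 0 where there is no reading), "camera_matrix" (3x3 intrinsics, pixels), "rvec" (rotation vector, rad) and "tvec" (3), from world to camera coordinates, as OpenCV has them. Camera axes: x right, y down, z forward; pixel columns grow to the right and rows downward; lengths in m; the calibration is good to about 2 mm. A picture is of the moment at which its call begins.
- env.close_job(): hands the job in; it is judged then, once.
The state is a dict: "time_s": time; "q": joint angles; "qvel": joint speeds; "joint_efforts": joint torques, N m; "position": TCP position; "tool_rot": TCP orientation; "ft_force": force on the tool from outside, world axes, zero at the start; "wrist_torque": the same for the moment, N m; "grip_width": finger opening in m; "gripper_force": force on a finger pad.
Only numpy, scipy, OpenCV 4.12 (cv2) and the standard library are available. Lean on these libraries where they do the work, as an engineer would, in place of code of your own. Each camera call takes 0.05 s, during which the arm holds its last target. There are 200 camera calls.

### The job

Stand the amber glass dish on the round cork pad of the bead shaker and turn the shaker's cap until its middle-sized hole lies over the outlet at the red mark; only then tip the shaker over by its red handle so that both brass beads fall into the dish while the large green bead stays inside. Swing the shaker back upright, leaving the dish on its pad with the beads in it and the cap as set, and do not disturb the mug, the gauge block or the pliers.

Things in the scene. Friction and masses are not known exactly. Their poses are not given: they have to be found in the camera images.
- dish_center (a point): Centre, half-way up, of the loose amber glass dish: round, open at the top, 66 mm across the rim, 62 mm across the foot, 42 mm tall, wall 4 mm, floor 6 mm, 120 g. Starts upright on the table, on either side of the shaker. z is up; the point is 21 mm above its underside
- pad (a point): Centre of the top of the round cork pad, 84 mm across, 8 mm above the table, on the shaker stand's base plate (fixed, 245 by 130 mm). Axes of the stand: z up, -x points from the shaker to the pad (the side to which it tips), y along the tipping hinge. The pad's centre lies 126 mm along -x from the upright shaker's axis; the cap's rim comes 80 mm short of it
- pivot (a point): Where tipping hinge and can axis cross, 165 mm above the table, axes as the pad's. The shaker is a blue can, 88 mm across, between grey cheeks 114 mm over all; upright it reaches 115 mm above this point, the knob's top 314 mm above the table. It is solid but for one chamber (26 mm bore, 72 mm deep, open under the cap), 25 mm from the axis on the pad's side, where a small red mark is on the rim
- tip (a joint): Tilt of the shaker in rad: 0 upright (start, stop) to 2.1 tipped right over towards the pad (stop). Stiff: it stays where it is left; the handle needs up to about 6 N. The beads roll out between 1.7 and 2.0; tipped slowly they fall into a dish centred on the pad
- handle_grip (a point): Middle of the red handle bar: round, 12 mm thick, 60 mm long, along the stand's y, 98 mm to the stand's -y side of the shaker's axis. It goes round the pivot with the tilt t: 85*cos(2.618-t) mm from the pivot towards the pad (stand's -x), 85*sin(2.618-t) mm above the pivot; so it starts behind, passes over the top and ends in front. The bar can turn between the fingers
- knob_grip (a point): Centre of the black grip on the rotary cap: a fin 26 mm long (its x), 12 mm thick (its y), 28 mm tall, on the axis of a white disc 92 mm across, 5 mm thick; the point is 16 mm above the disc. Its axes turn with the cap, z up while the shaker is upright. The 22 mm hole lies towards its +x, the 9 mm hole towards +y, the 30 mm hole towards -y, no hole towards -x
- cap (a joint): Angle of the cap in rad, growing anticlockwise seen from above, stops at 0 and 4.71. Over the outlet lies: at 0 the closed part, at 1.571 the 9 mm hole (no bead passes), at 3.142 the 22 mm middle hole (brass beads pass, the large one does not; set it to within 0.06), at 4.71 the 30 mm hole (all pass). Starts between 1.7 and 2.6. Light friction, stays where left
- chamber (a point): Middle of the chamber inside the shaker, moves with the shaker; 25 mm from its axis on the outlet side, 79 mm above the pivot when upright
- brassa_center (a point): Centre of a brass bead, ball 16 mm across, 18 g, polished; starts inside the chamber on top of the large bead
- brassb_center (a point): Centre of the other brass bead, the same
- bigbead_center (a point): Centre of the large green glass bead, ball 24 mm across, 18 g, polished; starts at the bottom of the chamber and has to stay in it
- mug_center (a point): Centre, half-way up, of a loose white mug, 74 mm across, 75 mm tall, with a handle: leave alone. Stands in the place the dish does not have, left or right of the shaker
- gauge: Wooden bead gauge block with four holes, 45 by 130 mm, 22 mm tall, origin under its centre: leave alone
- pliers: Crimping pliers with red handles lying flat, about 160 mm long along its x, 14 mm thick, origin under its rivet: leave alone

How it is judged (in metres and radians):
On the way, in this order (a step that is already met when the one before it is completed fails the run):
1. the dish stands on the cork pad and the middle-sized hole lies over the outlet, the shaker still upright (horizontal distance between dish_center and pad below 0.02 m and z of dish_center in the frame of pad below 0.026 m and angle between dish_center's own z axis and vertical below 0.12 rad and value of joint cap between 2.9416 and 3.3416 rad and value of joint tip below 0.15 rad), for 0.2 s.
2. both brass beads lie in the dish (horizontal distance between each of brassa_center, brassb_center and dish_center below 0.027 m and z of brassa_center in the frame of dish_center between -0.02 and 0.014 m and z of brassb_center in the frame of dish_center between -0.02 and 0.014 m), for 0.2 s.
At the end, for the whole second after the job is handed in: Both brass beads lie in the dish, which stands upright on the pad (centre within 20 mm of the pad's centre); the large green bead is in the shaker's chamber, the shaker is upright (within 0.15 rad) and the cap's middle hole is still over the outlet (within 0.25 rad) (all of step 2 and horizontal distance between dish_center and pad below 0.02 m and z of dish_center in the frame of pad below 0.026 m and angle between dish_center's own z axis and vertical below 0.12 rad and value of joint cap between 2.8916 and 3.3916 rad and value of joint tip below 0.15 rad and distance between bigbead_center and chamber below 0.045 m); the robot touches nothing.
It fails at once if the mug, gauge block or pliers are moved by more than 40 mm (distance of any of mug_center, gauge, pliers from where it was at the start of the episode above 0.04 m).
It fails at once if the large green bead leaves the shaker (distance between bigbead_center and chamber above 0.06 m).
It also fails if it takes over 72 s, if anything falls off the work surface, if the arm or the gripper's body presses on something with over 40 N, if the wrist force passes 120 N, or if a joint passes its speed limit or range.

## Working session

There is one attempt and no reset: what is moved stays moved. The work goes in short steps, Python scripts to look and compute and a tool call to move; the robot and the scene stay as the last step left them, time stands still between calls to the robot, and variables do not carry over. Pictures are saved under pics/ and viewed, at most 10 in all, crops included, and the job is handed in when it is done.

Besides the shell and the picture viewer there is one more tool, called after "Request:" as name(argument=value, ...), one argument or row to a line, values as JSON. drive_tool: Moves the arm, as the interface text tells. Its arguments: {"type":"object","properties":{"series":{"type":"array"},"newtons":{"type":"number"}},"required":["series"]}

```bash
ls; mkdir -p pics
cat > h.py <<'E'
import numpy as np, cv2
from rig import env, viewer
def cam(n):
    d=viewer.get_image(n); R=cv2.Rodrigues(np.array(d["rvec"],float))[0]; t=np.array(d["tvec"],float).ravel()
    return d["img"],d["depth"],np.array(d["camera_matrix"]),R,t
def pts(c):  # world point per pixel from depth
    img,D,K,R,t=c; v,u=np.mgrid[:D.shape[0],:D.shape[1]]
    P=np.stack([(u-K[0,2])/K[0,0]*D,(v-K[1,2])/K[1,1]*D,D],-1)
    W=(P-t)@R; W[D==0]=np.nan; return W
def ray(c,u,v,z):
    img,D,K,R,t=c; d=R.T@np.array([(u-K[0,2])/K[0,0],(v-K[1,2])/K[1,1],1]); o=-R.T@t
    return o+d*(z-o[2])/d[2]
def save(n,img): cv2.imwrite("pics/"+n,img[...,::-1])
E
python3 - <<'E'
from h import *
a=cam("top");b=cam("side")
save("a.png",np.vstack([a[0],b[0]])[:, :])
im=np.hstack([a[0],b[0]]); save("a.png",cv2.resize(im,(800,300),interpolation=cv2.INTER_AREA)); save("top.png",a[0]); save("side.png",b[0])
for c in(a,b): print(-c[3].T@c[4], c[3][2])
s=env.observe();print(s["time_s"],s["position"],np.round(s["tool_rot"],3),s["grip_width"],env.pinch_z)
E
```

```text
pics
[ 0.31937234 -0.03233721  1.25943791] [ 0.1936079  -0.00579889 -0.98106185]
[ 0.28653674 -0.60989148  0.84502821] [ 0.22073431  0.64316739 -0.73322034]
0.1 [0.22096278 0.50332452 0.19436644] [[-0.916  0.402 -0.001]
 [ 0.402  0.916 -0.001]
 [ 0.    -0.001 -1.   ]] 0.08515240922017729 0.0187
```

View pics/top.png

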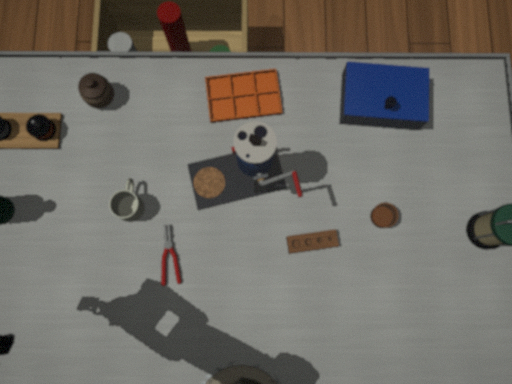

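View pics/side.png

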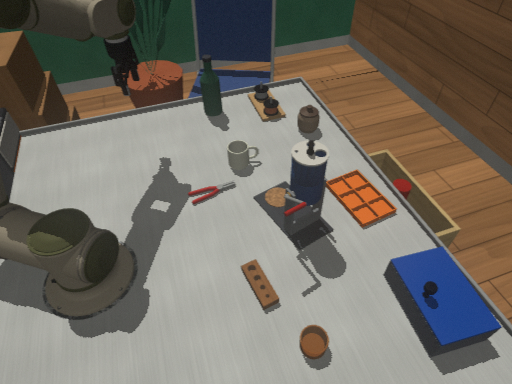

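The top view shows the dish at (384,215), pad at (209,182), cap at (256,143), handle at (297,184), mug at (125,205), pliers near (170,255) and gauge at (313,242). The side view agrees.

Run:
```python
from h import *
a=cam("top"); W=pts(a); im=a[0]; print(a[2][0])
hsv=cv2.cvtColor(im,cv2.COLOR_RGB2HSV)
def blob(m,box,z=None):
    x0,y0,x1,y1=box; k=np.zeros(m.shape,bool); k[y0:y1,x0:x1]=1; m=m&k
    p=W[m]; v,u=np.nonzero(m); (c,r)=cv2.minEnclosingCircle(np.stack([u,v],1).astype(np.float32))
    print(len(p),'px',u.mean(),v.mean(),'circ',c,r,'med',np.nanmedian(p,0),'min',np.nanmin(p,0),'max',np.nanmax(p,0))
    return m,c
Z=W[...,2]
sat=(hsv[...,1]>110)&((hsv[...,0]<15))
print('dish'); m,c=blob(sat,(365,195,405,235)); print(ray(a,*c,.042),ray(a,*c,.021))
m,c=blob((Z>.03)&(Z<.06),(365,195,405,235)); print('rim',ray(a,*c,.042))
print('pad'); m,c=blob((hsv[...,1]>90)&(hsv[...,0]<18)&(hsv[...,2]>60),(185,160,232,205)); print(ray(a,*c,.008))
print('cap'); m,c=blob((Z>.27)&(Z<.295),(220,110,290,180)); print(ray(a,*c,.2825))
print('knob'); m,c=blob((Z>.296),(220,110,290,180)); print(ray(a,*c,.314))
print('handle'); m,c=blob((hsv[...,1]>150)&((hsv[...,0]<8)|(hsv[...,0]>172))&(Z>.1),(285,160,310,205))
v,u=np.nonzero(m); P=np.array([ray(a,x,y,.165+.085*.5) for x,y in zip(u,v)]); print(P.mean(0),cv2.minAreaRect((P[:,:2]*1000).astype(np.float32)))
print('base'); k=(Z<.02)&(hsv[...,2]<80); 
print('mug'); m,c=blob((Z>.06)&(Z<.09),(100,180,150,230)); print(ray(a,*c,.075))
crop=im[100:215,180:315]; save("crop.png",cv2.resize(crop,None,fx=5,fy=5,interpolation=cv2.INTER_CUBIC))
```

```text
[477.94407279   0.         257.17552135]
dish
409 px 383.5623471882641 215.70904645476773 circ (384.5, 215.5) 12.747649192810059 med [ 0.48698989 -0.37321902  0.00734026] min [ 0.45646749 -0.39963382 -0.00232573] max [ 0.51629544 -0.33704858  0.04611972]
[ 0.48346781 -0.36688413  0.042     ] [ 0.48629835 -0.37265485  0.021     ]
177 px 385.9378531073446 213.87005649717514 circ (385.14556884765625, 214.1075897216797) 13.175928115844727 med [ 0.48817922 -0.37531865  0.04034421] min [ 0.45627862 -0.40374473  0.03020046] max [ 0.5193666  -0.33704858  0.04905787]
rim [ 0.48707872 -0.36872454  0.042     ]
pad
762 px 208.89632545931758 182.09186351706037 circ (208.7890167236328, 181.88150024414062) 15.789565086364746 med [0.57667406 0.08927327 0.00745883] min [0.5354086  0.04858472 0.00095695] max [0.61844858 0.13226138 0.01582064]
[0.57700478 0.0895668  0.008     ]
cap
1346 px 254.75260029717683 141.80906389301634 circ (253.82557678222656, 142.36045837402344) 22.8132381439209 med [ 0.60468615 -0.03318355  0.28466696] min [ 0.56296087 -0.07793014  0.2708712 ] max [0.65426541 0.01590687 0.29
[... 222 characters left out ...]
 0.61818084 -0.02073177  0.3169708 ]
[ 0.60544131 -0.03321732  0.314     ]
handle
77 px 296.46753246753246 183.23376623376623 circ (297.0, 183.5) 11.884963989257812 med [ 0.53325712 -0.12565954  0.21235962] min [ 0.50598327 -0.13422575  0.20689484] max [ 0.55745004 -0.11884654  0.217392  ]
[ 0.53359259 -0.12682839  0.2075    ] ((532.7906494140625, -126.86161804199219), (54.208499908447266, 7.871677398681641), 13.897256851196289)
base
mug
258 px 124.05038759689923 200.7751937984496 circ (124.7014389038086, 198.7949676513672) 19.280353546142578 med [0.51617107 0.29326509 0.0714686 ] min [0.47171939 0.25868638 0.06003625] max [0.57036573 0.33255179 0.08006446]
[0.51912787 0.29286544 0.075     ]
```

View pics/crop.png

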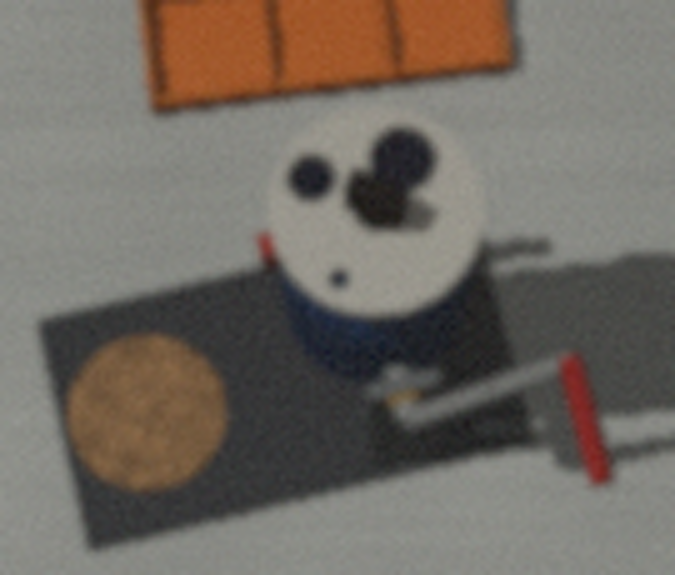

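The crop shows the cap centre at about (378,213), the 22 mm hole at (310,177), the 9 mm hole at (338,278) and the 30 mm hole at (403,157). That puts the cap near 2.4 rad. The pad-to-axis distance measures 125.8 mm against the given 126. Next, move above the dish.

Request:
drive_tool(
  series=[
    [[-0.595,-0.693,0],53,0.085],
    [[-0.595,-0.693,0],53,0.085],
    [[-0.595,-0.693,0],53,0.085],
    [[-0.595,-0.693,0],53,0.085],
    [[-0.595,-0.693,0],53,0.085],
    [[-0.595,-0.693,0],53,0.085],
    [[-0.595,-0.693,0],53,0.085],
    [[-0.595,-0.693,0],53,0.085],
    [[-0.595,-0.693,0],53,0.085],
    [[-0.595,-0.693,0],53,0.085],
    [[-0.595,-0.693,0],53,0.085],
    [[-0.595,-0.693,0],53,0.085],
    [[-0.595,-0.693,0],53,0.085],
    [[-0.595,-0.693,0],53,0.085],
    [[-0.595,-0.693,0],53,0.085],
    [[-0.595,-0.693,0],53,0.085],
    [[-0.595,-0.693,0],53,0.085],
    [[-0.595,-0.693,0],53,0.085],
    [[-0.595,-0.693,0],53,0.085],
    [[-0.595,-0.693,0],53,0.085],
  ],
)

```text
time_s: 2.15
position: [0.4871, -0.3719, 0.1935]
tool_rot: [[-0.228, 0.974, -0.001], [0.974, 0.228, 0.001], [0.001, -0.001, -1.0]]
ft_force: [-0.9, 0.4, 0.1]
grip_width: 0.085
gripper_force: 0.0
```

```bash
cat >> h.py <<'E'
def go(target,yaw=None):  # shift in tool axes, turn about tool z, to a world TCP target and tool-y yaw (deg)
    s=env.observe(); R=np.array(s["tool_rot"]); p=np.array(s["position"])
    y=np.degrees(np.arctan2(R[1,1],R[0,1])); d=R.T@(np.array(target)-p)
    print("t",round(s["time_s"],2),"pos",p.round(4),"yaw",round(y,1),"F",np.round(s["ft_force"],1),"w",round(s["grip_width"],4),"-> shift",d.round(4),"turn",None if yaw is None else round(((y-yaw+180)%360)-180,2))
E
python3 - <<'E'
from h import *
a=cam("wrist"); W=pts(a); im=a[0]; save("w1.png",im)
go([.487,-.37,.02],13.4)
hsv=cv2.cvtColor(im,cv2.COLOR_RGB2HSV)
m=(W[...,2]>.036)&(W[...,2]<.05)&(np.hypot(W[...,0]-.487,W[...,1]+.37)<.06)
v,u=np.nonzero(m); c,r=cv2.minEnclosingCircle(np.stack([u,v],1).astype(np.float32)); print(m.sum(),c,r,ray(a,*c,.042)); p=W[m]
A=np.c_[2*p[:,:2],np.ones(len(p))]; s=np.linalg.lstsq(A,(p[:,:2]**2).sum(1),rcond=None)[0]; print(s[:2],np.sqrt(s[2]+s[0]**2+s[1]**2),p.min(0),p.max(0))
E
```

```text
t 2.2 pos [ 0.487  -0.3704  0.194 ] yaw 13.2 F [-0.5  0.5 -0.8] w 0.0848 -> shift [0.0002 0.0002 0.174 ] turn -0.16
899 (260.7077941894531, 166.82467651367188) 33.03351974487305 [ 0.48655444 -0.36730216  0.042     ]
[ 0.48668076 -0.36784354] 0.03048146848044321 [ 0.45426798 -0.40099516  0.03600382] [ 0.51923306 -0.33574826  0.04378607]
```

View pics/w1.png

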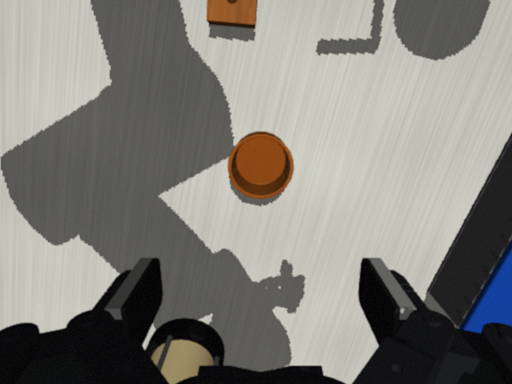

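The picture shows the dish rim at (261,167), clear between the fingers. The wrist view puts it at (0.487, -0.368), which agrees with the top view. Descend and grip.

Request:
drive_tool(
  series=[
    [[0.003,0,0.05],0,0.085],
    [[0.003,0,0.1],0,0.085],
    [[0.003,0,0.14],0,0.085],
    [[0.003,0,0.165],0,0.085],
    [[0.003,0,0.18],0,0.085],
    [[0.003,0,0.187],0,0.085],
    [[0.003,0,0.187],0,0.085],
    [[0.003,0,0.187],0,0.05],
    [[0.003,0,0.187],0,0.05],
    [[0.003,0,0.187],0,0.05],
    [[0.003,0,0.187],0,0.05],
    [[0.003,0,0.187],0,0.05],
    [[0.003,0,0.187],0,0.05],
    [[0.003,0,0.187],0,0.05],
  ],
  newtons=30,
)

```text
time_s: 3.6
position: [0.4866, -0.3673, 0.0079]
tool_rot: [[-0.23, 0.973, -0.0], [0.973, 0.23, 0.0], [0.0, -0.0, -1.0]]
ft_force: [0.8, -0.6, 0.9]
grip_width: 0.0499
gripper_force: 0.0
```

Run:
```python
from h import *
a=cam("wrist"); b=cam("side"); save("w2.png",np.hstack([a[0],cv2.resize(b[0][270:384,230:400],(288,192))[:192].repeat(2,0)[:384]]))
go([.487,-.37,.02],13.4)
W=pts(a); p=W[(W[...,2]>.036)&(W[...,2]<.06)&(np.hypot(W[...,0]-.487,W[...,1]+.37)<.08)]; print(len(p), np.nanmin(p,0),np.nanmax(p,0))
```

```text
t 3.7 pos [ 0.4866 -0.3673  0.0079] yaw 13.3 F [-0.3  0.2  0.3] w 0.0498 -> shift [-0.0028 -0.0002 -0.0121] turn -0.11
4267 [ 0.44751272 -0.40109285  0.03600185] [ 0.52263047 -0.33531477  0.0599894 ]
```

View pics/w2.png

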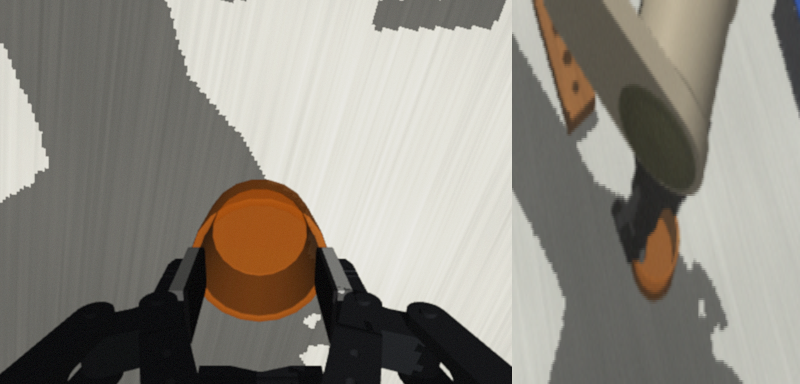

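Run:
```python
from h import *
a=cam("wrist"); W=pts(a); im=a[0]; s=env.observe(); R=np.array(s["tool_rot"]); p=np.array(s["position"])
for q in ([0,0,0],[0,0,-.0187],[0,.025,-.0187],[0,-.025,-.0187],[.011,.025,-.0187],[-.011,.025,-.0187]):
    w=p+R@np.array(q); print(q,cv2.projectPoints(w[None],cv2.Rodrigues(a[3])[0],a[4],a[2],None)[0].ravel().round(0))
for u,v in ((262,182),(262,318),(262,230),(190,275),(333,270),(200,260),(195,290),(262,300)):
    w=W[v,u]; print((u,v),w.round(4),(R.T@(w-p)).round(4),im[v,u])
```

```text
[0, 0, 0] [260. 233.]
[0, 0, -0.0187] [260. 248.]
[0, 0.025, -0.0187] [308. 248.]
[0, -0.025, -0.0187] [211. 248.]
[0.011, 0.025, -0.0187] [309. 228.]
[-0.011, 0.025, -0.0187] [307. 267.]
(262, 182) [ 0.4809 -0.3379  0.0074] [0.0299 0.0012 0.0005] [98 54 20]
(262, 318) [ 0.4949 -0.3976  0.0415] [-0.0314  0.0011 -0.0336] [162  84  23]
(262, 230) [ 0.4874 -0.3656  0.0067] [0.0014 0.0012 0.0012] [161  83  23]
(190, 275) [ 0.4585 -0.3617  0.0736] [ 0.0118 -0.026  -0.0657] [13 14 13]
(333, 270) [ 0.5111 -0.349   0.0704] [ 0.0121  0.0281 -0.0625] [119 119 116]
(200, 260) [ 0.4601 -0.3625  0.0597] [ 0.0107 -0.0247 -0.0518] [6 5 6]
(195, 290) [ 0.4614 -0.3678  0.0734] [ 0.0053 -0.0246 -0.0655] [12 10 10]
(262, 300) [ 0.4943 -0.3949  0.0303] [-0.0287  0.0012 -0.0224] [105  54  17]
```

Run:
```python
from h import *
a=cam("wrist"); W=pts(a); im=a[0].astype(int); s=env.observe(); R=np.array(s["tool_rot"]); p=np.array(s["position"])
T=(W-p)@R; gray=(im.max(-1)-im.min(-1)<25)
for side in(-1,1):
    m=gray&(side*T[...,1]>.015)&(side*T[...,1]<.06)&(T[...,2]<-.02)
    q=T[m]; o=np.argsort(-q[:,2])[:400:40]; v,u=np.nonzero(m); o2=np.argsort(-q[:,2])[:400:40]
    print(side,np.c_[q[o],u[o],v[o]].round(3).tolist())
for v in range(236,300,6): print(v,T[v,170:206:5,1:].round(3).tolist())
```

```text
-1 [[0.003, -0.028, -0.024, 203.0, 247.0], [-0.002, -0.024, -0.044, 205.0, 276.0], [-0.003, -0.025, -0.045, 204.0, 280.0], [0.012, -0.025, -0.046, 202.0, 251.0], [0.012, -0.027, -0.047, 195.0, 252.0], [0.006, -0.025, -0.048, 202.0, 265.0], [-0.002, -0.025, -0.049, 203.0, 282.0], [0.008, -0.036, -0.05, 174.0, 263.0], [0.012, -0.029, -0.051, 191.0, 255.0], [-0.001, -0.025, -0.051, 202.0, 285.0]]
1 [[-0.007, 0.028, -0.024, 315.0, 265.0], [0.002, 0.025, -0.041, 316.0, 266.0], [0.005, 0.025, -0.043, 317.0, 263.0], [-0.007, 0.025, -0.045, 316.0, 288.0], [0.006, 0.025, -0.046, 318.0, 262.0], [0.008, 0.037, -0.047, 345.0, 259.0], [0.012, 0.028, -0.048, 326.0, 253.0], [0.012, 0.026, -0.048, 322.0, 253.0], [0.011, 0.025, -0.049, 320.0, 257.0], [-0.004, 0.026, -0.05, 319.0, 288.0]]
236 [[-0.053, 0.007], [-0.051, 0.008], [-0.048, 0.008], [-0.045, 0.008], [-0.041, 0.008], [-0.039, 0.008], [-0.027, -0.035], [-0.025, -0.034]]
242 [[-0.054, 0.009], [-0.051, 0.007], [-0.048, 0.008], [-0.045, 0.008], [-0.042, 0.008], [-0.03, -0.034], [-0.028, -0.033], [-0.028, -0.02]]
248 [[-0.054, 0.008], [-0.051, 0.
[... 585 characters left out ...]
-0.03, -0.065], [-0.028, -0.064], [-0.026, -0.065], [-0.025, -0.063], [-0.025, -0.053], [-0.025, -0.042]]
278 [[-0.035, -0.062], [-0.031, -0.068], [-0.029, -0.068], [-0.027, -0.069], [-0.025, -0.069], [-0.025, -0.064], [-0.025, -0.054], [-0.024, -0.044]]
284 [[-0.034, -0.065], [-0.03, -0.072], [-0.028, -0.073], [-0.026, -0.073], [-0.025, -0.072], [-0.025, -0.064], [-0.025, -0.056], [-0.025, -0.044]]
290 [[-0.031, -0.076], [-0.029, -0.077], [-0.027, -0.077], [-0.026, -0.077], [-0.025, -0.073], [-0.025, -0.066], [-0.025, -0.055], [-0.025, -0.044]]
296 [[-0.029, -0.081], [-0.028, -0.081], [-0.027, -0.077], [-0.026, -0.077], [-0.025, -0.073], [-0.025, -0.066], [-0.025, -0.056], [-0.027, -0.034]]
```

The fingers closed above the rim. Depth shows the pad tips about 41 mm behind the reported TCP, so they end at z≈0.05. I'll open, go about 36 mm lower while watching the force, and close again.

Request:
drive_tool(
  series=[
    [[0,0,0],0,0.085],
    [[0,0,0],0,0.085],
    [[0,0,0],0,0.085],
    [[0,0,0],0,0.085],
    [[0,0,0],0,0.085],
    [[0,0,0],0,0.085],
    [[0,0,0.01],0,0.085],
    [[0,0,0.018],0,0.085],
    [[0,0,0.024],0,0.085],
    [[0,0,0.028],0,0.085],
    [[0,0,0.028],0,0.085],
  ],
)

```text
time_s: 4.9
position: [0.4863, -0.367, -0.0209]
tool_rot: [[-0.23, 0.973, -0.001], [0.973, 0.23, 0.001], [0.001, -0.001, -1.0]]
ft_force: [-0.2, -0.8, 0.3]
grip_width: 0.085
gripper_force: 0.0
```

Run:
```python
from h import *
a=cam("wrist"); W=pts(a); im=a[0].astype(int); s=env.observe(); R=np.array(s["tool_rot"]); p=np.array(s["position"])
T=(W-p)@R; gray=(im.max(-1)-im.min(-1)<25)
go([.487,-.3675,-.03])
for side in(-1,1):
    m=gray&(side*T[...,1]>.036)&(side*T[...,1]<.046)&(T[...,2]<-.015)&(abs(T[...,0])<.012)
    q=T[m]; print(side,q[np.argsort(-q[:,2])[:400:40]].round(3).tolist())
```

```text
t 4.95 pos [ 0.4865 -0.3672 -0.0204] yaw 13.3 F [0.  0.4 0.5] w 0.0851 -> shift [-0.0004  0.0004  0.0096] turn None
-1 [[0.003, -0.037, -0.018], [0.008, -0.039, -0.019], [-0.0, -0.042, -0.02], [0.008, -0.04, -0.02], [0.01, -0.041, -0.02], [-0.001, -0.042, -0.02], [0.005, -0.04, -0.02], [-0.007, -0.04, -0.02], [-0.01, -0.046, -0.02], [0.011, -0.043, -0.02]]
1 [[0.001, 0.036, -0.018], [0.007, 0.042, -0.019], [-0.008, 0.044, -0.019], [-0.001, 0.037, -0.02], [0.002, 0.039, -0.02], [-0.002, 0.044, -0.02], [-0.01, 0.042, -0.02], [0.007, 0.046, -0.02], [-0.003, 0.04, -0.02], [-0.011, 0.044, -0.02]]
```

No contact at a reported TCP height of -0.02, which confirms the offset. Close on the dish.

Request:
drive_tool(
  series=[
    [[0,0,0.005],0,0.085],
    [[0,0,0.009],0,0.085],
    [[0,0,0.009],0,0.05],
    [[0,0,0.009],0,0.05],
    [[0,0,0.009],0,0.05],
    [[0,0,0.009],0,0.05],
    [[0,0,0.009],0,0.05],
    [[0,0,0.009],0,0.05],
  ],
  newtons=30,
)

```text
time_s: 5.75
position: [0.4867, -0.3674, -0.0289]
tool_rot: [[-0.23, 0.973, 0.0], [0.973, 0.23, -0.0], [-0.0, 0.0, -1.0]]
ft_force: [0.1, -0.1, 1.2]
grip_width: 0.0636
gripper_force: 33.2
```

Request:
drive_tool(
  series=[
    [[0,0,-0.03],0,0.05],
    [[0,0,-0.07],0,0.05],
    [[0.03,-0.01,-0.09],0,0.05],
    [[0.07,-0.022,-0.09],0,0.05],
    [[0.115,-0.036,-0.09],0,0.05],
    [[0.16,-0.05,-0.09],0,0.05],
    [[0.2,-0.062,-0.09],0,0.05],
    [[0.24,-0.074,-0.09],0,0.05],
    [[0.28,-0.06,-0.09],0,0.05],
    [[0.325,-0.04,-0.09],0,0.05],
    [[0.37,-0.02,-0.09],0,0.05],
    [[0.41,0.0,-0.09],0,0.05],
    [[0.45,0.015,-0.09],0,0.05],
    [[0.45,0.06,-0.09],0,0.05],
    [[0.44,0.105,-0.09],0,0.05],
    [[0.43,0.15,-0.09],0,0.05],
    [[0.424,0.18,-0.09],0,0.05],
    [[0.424,0.193,-0.09],0,0.05],
    [[0.424,0.193,-0.09],0,0.05],
    [[0.424,0.193,-0.09],0,0.05],
  ],
  newtons=40,
)

```text
time_s: 7.75
position: [0.5761, 0.0898, 0.0605]
tool_rot: [[-0.23, 0.973, -0.001], [0.973, 0.23, 0.0], [0.0, -0.001, -1.0]]
ft_force: [-1.2, -0.9, -1.0]
grip_width: 0.0629
gripper_force: 44.5
```

Run:
```python
from h import *
a=cam("wrist"); save("w3.png",a[0]); go([.577,.0895,-.02],13.4)
b=cam("side"); save("s3.png",b[0])
W=pts(a); im=a[0]; hsv=cv2.cvtColor(im,cv2.COLOR_RGB2HSV); s=env.observe()
m=(hsv[...,0]<20)&(hsv[...,1]>90)&(hsv[...,2]>50)&(W[...,2]<.02)&(W[...,2]>.0)&(np.hypot(W[...,0]-.577,W[...,1]-.09)<.06)
print(m.sum(),np.nanmin(W[m],0),np.nanmax(W[m],0))
```

```text
t 7.8 pos [0.5759 0.0898 0.0607] yaw 13.3 F [-0.9  0.3 -1. ] w 0.0631 -> shift [-0.0005  0.0011  0.0807] turn -0.1
6346 [0.53426995 0.04676681 0.0041852 ] [0.61870456 0.13309615 0.01009929]
```

View pics/w3.png

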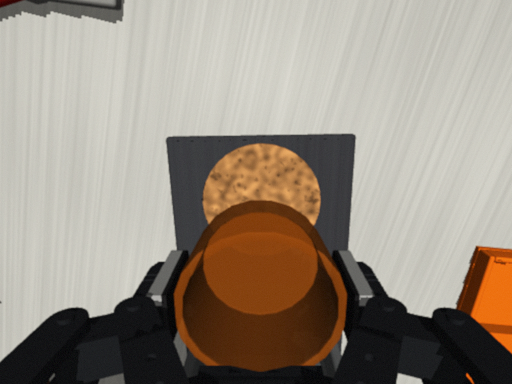

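The held dish (rim near (261,285)) is level over the pad. The pad's extents give centre (0.5765, 0.090), so lower straight down.

Request:
drive_tool(
  series=[
    [[0,0.001,0.04],0,0.05],
    [[0,0.001,0.062],0,0.05],
    [[0,0.001,0.073],0,0.05],
    [[0,0.001,0.078],0,0.05],
    [[0,0.001,0.081],0,0.05],
    [[0,0.001,0.081],0,0.05],
    [[0,0.001,0.081],0,0.085],
    [[0,0.001,0.081],0,0.085],
    [[0,0.001,0.081],0,0.085],
    [[0,0.001,0.081],0,0.085],
    [[0,0.001,0.081],0,0.085],
    [[0,0.001,0.06],0,0.085],
    [[0,0.001,0.02],0,0.085],
    [[0,0.001,-0.02],0,0.085],
  ],
)

```text
time_s: 9.25
position: [0.5775, 0.09, 0.0818]
tool_rot: [[-0.23, 0.973, -0.002], [0.973, 0.23, 0.0], [0.0, -0.002, -1.0]]
ft_force: [0.9, -0.1, 0.7]
grip_width: 0.085
gripper_force: 0.0
```

Run:
```python
from h import *
a=cam("wrist"); W=pts(a); go([.577,.09,.4],13.4)
m=(W[...,2]>.043)&(W[...,2]<.056)&(np.hypot(W[...,0]-.577,W[...,1]-.09)<.045)
p=W[m]; print(len(p),p.min(0),p.max(0),(p.min(0)+p.max(0))/2)
```

```text
t 9.3 pos [0.5808 0.09   0.089 ] yaw 13.3 F [ 1.8 -0.2  6.6] w 0.0849 -> shift [-0.     -0.0006 -0.3111] turn -0.09
2206 [0.54607436 0.05618904 0.04300233] [0.61154224 0.12170384 0.05190063] [0.5788083  0.08894644 0.04745148]
```

Request:
drive_tool(
  series=[
    [[0,0,-0.05],0,0.085],
    [[0,0,-0.1],0,0.085],
    [[0,0,-0.15],0,0.085],
    [[0,0,-0.2],0,0.085],
    [[0,0,-0.25],0,0.085],
    [[0,0,-0.3],0,0.085],
    [[0,0,-0.33],0,0.085],
    [[-0.06,0,-0.33],20,0.085],
    [[-0.126,0,-0.33],42,0.085],
    [[-0.126,0,-0.33],42,0.085],
    [[-0.126,0,-0.33],42,0.085],
    [[-0.126,0,-0.33],42,0.085],
    [[-0.126,0,-0.33],42,0.085],
    [[-0.126,0,-0.33],42,0.085],
  ],
)

```text
time_s: 10.7
position: [0.6069, -0.0325, 0.4108]
tool_rot: [[0.477, 0.879, -0.0], [0.879, -0.477, 0.0], [-0.0, -0.0, -1.0]]
ft_force: [0.5, 0.8, 0.3]
grip_width: 0.0848
gripper_force: 0.0
```

Run:
```python
from h import *
a=cam("wrist"); W=pts(a); im=a[0]; save("w4.png",im); go([.6055,-.033,.35],-29)
Z=W[...,2]; near=np.hypot(W[...,0]-.6055,W[...,1]+.033)<.06
m=(Z>.3)&(Z<.325)&(np.hypot(W[...,0]-.6055,W[...,1]+.033)<.03); v,u=np.nonzero(m)
print(m.sum(),np.c_[u,v].min(0),np.c_[u,v].max(0)); P=np.array([ray(a,x,y,.314)[:2] for x,y in zip(u,v)]); print('knob',cv2.minAreaRect((P*1000).astype(np.float32)))
hsv=cv2.cvtColor(im,cv2.COLOR_RGB2HSV)
m=(Z>.278)&(Z<.292)&near; p=W[m]; print('cap',p.min(0),p.max(0),(p.min(0)+p.max(0))/2)
```

```text
t 10.75 pos [ 0.6069 -0.0324  0.4109] yaw -28.5 F [0.  0.3 1. ] w 0.0849 -> shift [-0.0011 -0.0009  0.0609] turn 0.5
450 [254 166] [268 198]
knob ((608.2588500976562, -29.63897705078125), (27.68410301208496, 11.568108558654785), 61.8800163269043)
cap [ 0.5618357  -0.07781687  0.27800219] [0.6532777  0.01417404 0.29161872] [ 0.6075567  -0.03182141  0.28481045]
```

View pics/w4.png

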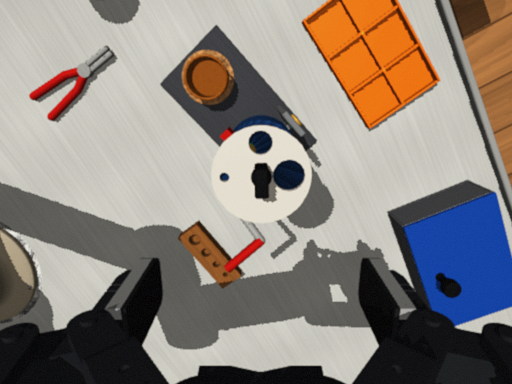

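The cap shows the fin at (261,180) pointing 61.9°, with the 22 mm hole at (260,142) at its +x end and the red mark at (226,133). Fin size measures 27.7 × 11.6 mm, as given. The outlet direction is about 104°, so the cap needs 42° anticlockwise. Descend and grip the fin.

Request:
drive_tool(
  series=[
    [[0.001,0,0.05],0,0.085],
    [[0.001,0,0.09],-0.4,0.085],
    [[0.001,0,0.12],-0.4,0.085],
    [[0.001,0,0.14],-0.4,0.06],
    [[0.001,0,0.148],-0.4,0.04],
    [[0.001,0,0.152],-0.4,0.03],
    [[0.001,0,0.152],-0.4,0.005],
    [[0.001,0,0.152],-0.4,0.005],
    [[0.001,0,0.152],-0.4,0.005],
    [[0.001,0,0.152],-0.4,0.005],
    [[0.001,0,0.152],-0.4,0.005],
    [[0.001,0,0.152],-0.4,0.005],
    [[0.001,0,0.152],-0.4,0.005],
  ],
  newtons=25,
)

```text
time_s: 12.05
position: [0.608, -0.0318, 0.2602]
tool_rot: [[0.474, 0.88, 0.003], [0.88, -0.474, -0.001], [0.001, 0.003, -1.0]]
ft_force: [2.7, 0.8, 5.5]
grip_width: 0.0116
gripper_force: 30.9
```

Gripped at 11.6 mm, which matches the fin thickness. Turn the cap 42° anticlockwise.

Request:
drive_tool(
  series=[
    [[0,0,0],-6,0.005],
    [[0,0,0],-12,0.005],
    [[0,0,0],-18,0.005],
    [[0,0,0],-24,0.005],
    [[0,0,0],-30,0.005],
    [[0,0,0],-36,0.005],
    [[0,0,0],-40,0.005],
    [[0,0,0],-42,0.005],
    [[0,0,0],-42,0.005],
    [[0,0,0],-42,0.005],
    [[0,0,0],-42,0.03],
    [[0,0,0],-42,0.04],
    [[0,0,0],-42,0.04],
    [[0,0,-0.04],-42,0.06],
    [[0,0,-0.09],-42,0.085],
    [[0,0,-0.14],-42,0.085],
    [[0,0,-0.15],-42,0.085],
    [[0,0,-0.15],-42,0.085],
  ],
)

```text
time_s: 13.85
position: [0.6077, -0.0319, 0.4105]
tool_rot: [[-0.237, 0.972, 0.004], [0.972, 0.237, -0.001], [-0.002, 0.003, -1.0]]
ft_force: [-0.0, -0.3, -0.7]
grip_width: 0.0849
gripper_force: 0.0
```

Run:
```python
from h import *
a=cam("wrist"); W=pts(a); im=a[0]; save("w5.png",im); go([.6055,-.033,.35],13.9)
Z=W[...,2]
m=(Z>.3)&(Z<.325)&(np.hypot(W[...,0]-.6075,W[...,1]+.031)<.03); v,u=np.nonzero(m)
P=np.array([ray(a,x,y,.314)[:2] for x,y in zip(u,v)]); print('knob',cv2.minAreaRect((P*1000).astype(np.float32)))
m=(Z>.278)&(Z<.292)&(np.hypot(W[...,0]-.6075,W[...,1]+.031)<.06); p=W[m]; print('cap',(p.min(0)+p.max(0))/2)
c=((p.min(0)+p.max(0))/2)[:2]
# holes: dark pixels on disc plane
P=np.stack(np.meshgrid(np.arange(512),np.arange(384)),-1).reshape(-1,2); Q=np.array([ray(a,x,y,.285)[:2] for x,y in P]).reshape(384,512,2)
r=np.hypot(*(Q-c).transpose(2,0,1)); dk=((im.max(-1)<100)&(r<.044)&(Z<.296)).astype(np.uint8)
n,l,st,ce=cv2.connectedComponentsWithStats(dk)
for i in range(1,n):
    if st[i,4]>25: q=Q[l==i].mean(0)-c; print('hole',st[i,4],np.hypot(*q).round(4),np.degrees(np.arctan2(q[1],q[0])).round(1),ce[i].round())
# red mark, base plate edges
hsv=cv2.cvtColor(im,cv2.COLOR_RGB2HSV); red=(hsv[...,1]>150)&((hsv[...,0]<6)|(hsv[...,0]>174))
for i,(lo,hi,nm) in enumerate([(.25,.29,'mark'),(.19,.225,'handle')]):
    m=red&(Z>lo)&(Z<hi); 
    if m.sum(): p=W[m]; print(nm,m.sum(),p.mean(0),np.degrees(np.arctan2(*(p.mean(0)[:2]-c)[::-1])),cv2.minAreaRect((p[:,:2]*1000).astype(np.float32)))
m=(hsv[...,2]<75)&(Z<.015)&(Z>.0)&(np.hypot(W[...,0]-.58,W[...,1]-.09)<.08); cs,_=cv2.findContours(cv2.morphologyEx((m|((np.hypot(W[...,0]-.577,W[...,1]-.09)<.045))).astype(np.uint8),cv2.MORPH_OPEN,np.ones((5,5))),0,2)
p=max(cs,key=cv2.contourArea)[:,0]; q=np.array([ray(a,x,y,.004)[:2] for x,y in p]); print('plate',cv2.minAreaRect((q*1000).astype(np.float32)))
```

```text
t 13.9 pos [ 0.6075 -0.0318  0.4084] yaw 13.7 F [ 0.7 -1.1  0.2] w 0.0853 -> shift [-0.0007 -0.0022  0.0584] turn -0.21
knob ((607.3630981445312, -29.2264404296875), (11.820521354675293, 27.656177520751953), 13.615767478942871)
cap [ 0.60792119 -0.03124609  0.28491511]
hole 286 0.0326 104.6 [259. 141.]
hole 709 0.0246 16.0 [287. 176.]
hole 27 0.0115 109.1 [259. 165.]
hole 42 0.0083 -156.4 [251. 178.]
hole 47 0.0345 -167.8 [222. 176.]
mark 85 [0.59541967 0.01657108 0.2704714 ] 104.65169395577574 ((595.501220703125, 16.087299346923828), (9.17036247253418, 5.234801769256592), 13.454410552978516)
handle 429 [ 0.53160393 -0.12423839  0.21205327] -129.37516629396208 ((532.0361328125, -124.70433044433594), (57.62930679321289, 9.359681129455566), 13.48815631866455)
plate ((580.26806640625, 73.86207580566406), (127.36392211914062, 126.04597473144531), 13.682820320129395)
```

View pics/w5.png

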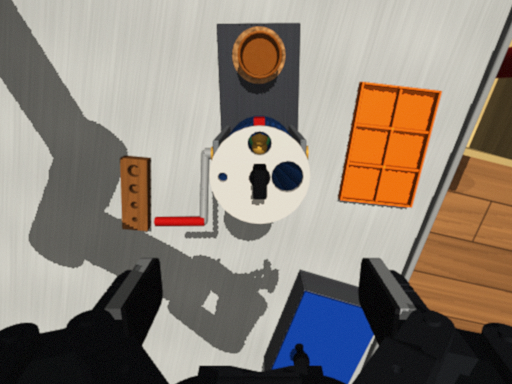

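The middle hole at (259,141), with a brass bead showing in it, lies at 104.6°, the same as the red mark at (259,122), which is at 104.7°. The dish is on the pad at (259,55). Stand yaw is 13.6°. The handle is at (0.532, -0.125), close to the 0.530, -0.126 expected. Move over the handle with the fingers turned across the bar.

Request:
drive_tool(
  series=[
    [[-0.02,-0.04,0],-8,0.06],
    [[-0.045,-0.08,0],-16,0.06],
    [[-0.073,-0.11,0],-24,0.06],
    [[-0.073,-0.11,0],-32,0.06],
    [[-0.073,-0.11,0.03],-40,0.06],
    [[-0.073,-0.11,0.06],-48,0.06],
    [[-0.073,-0.11,0.09],-56,0.06],
    [[-0.073,-0.11,0.12],-64,0.06],
    [[-0.073,-0.11,0.13],-72,0.06],
    [[-0.073,-0.11,0.13],-80,0.06],
    [[-0.073,-0.11,0.13],-88,0.06],
    [[-0.073,-0.11,0.13],-90,0.06],
    [[-0.073,-0.11,0.16],-90,0.06],
    [[-0.073,-0.11,0.18],-90,0.06],
    [[-0.073,-0.11,0.18],-90,0.06],
  ],
)

```text
time_s: 15.4
position: [0.5156, -0.1277, 0.2249]
tool_rot: [[-0.972, -0.237, -0.008], [-0.237, 0.972, 0.004], [0.007, 0.006, -1.0]]
ft_force: [0.2, -0.0, 0.2]
grip_width: 0.0602
gripper_force: 0.0
```

Run:
```python
from h import *
a=cam("wrist"); W=pts(a); im=a[0]; go([.5182,-.1287,.1525],103.6)
hsv=cv2.cvtColor(im,cv2.COLOR_RGB2HSV); red=(hsv[...,1]>150)&((hsv[...,0]<6)|(hsv[...,0]>174))&(W[...,2]>.18)
if red.sum(): p=W[red]; print(red.sum(),p.mean(0),cv2.minAreaRect((p[:,:2]*1000).astype(np.float32)))
```

```text
t 15.45 pos [ 0.5166 -0.1282  0.227 ] yaw 103.7 F [0.1 0.8 0.9] w 0.0601 -> shift [-0.0017 -0.0011  0.0745] turn 0.09
1689 [ 0.52932089 -0.12662439  0.21272842] ((524.5813598632812, -131.1666717529297), (59.258018493652344, 57.76173400878906), 63.13058090209961)
```

Request:
drive_tool(
  series=[
    [[-0.002,-0.001,0.03],0,0.06],
    [[-0.002,-0.001,0.055],0,0.06],
    [[-0.002,-0.001,0.068],0,0.05],
    [[-0.002,-0.001,0.074],0,0.04],
    [[-0.002,-0.001,0.074],0,0.005],
    [[-0.002,-0.001,0.074],0,0.005],
    [[-0.002,-0.001,0.074],0,0.005],
    [[-0.002,-0.001,0.074],0,0.005],
    [[-0.002,-0.001,0.074],0,0.005],
    [[-0.002,-0.001,0.074],0,0.005],
    [[-0.002,-0.001,0.074],0,0.005],
  ],
  newtons=25,
)

```text
time_s: 16.55
position: [0.5207, -0.1305, 0.1563]
tool_rot: [[-0.972, -0.236, 0.003], [-0.236, 0.972, -0.003], [-0.002, -0.003, -1.0]]
ft_force: [-0.0, -5.6, 1.8]
grip_width: 0.0109
gripper_force: 25.0
```

Run:
```python
from h import *
go([.5182,-.1287,.1525],103.6)
s=env.observe();print(s["gripper_force"])
for t in np.arange(0,2.11,.1):
    a=2.618-t; y=85*(np.cos(a)-np.cos(2.618)); z=-85*(np.sin(a)-.5); print(round(t,2),round(y,1),round(z,1))
```

```text
t 16.55 pos [ 0.5207 -0.1305  0.1563] yaw 103.7 F [-0.  -5.6  1.8] w 0.0109 -> shift [0.002  0.0023 0.0038] turn 0.07
25.006273984909058
0.0 0.0 0.0
0.1 4.6 -7.1
0.2 9.9 -13.8
0.3 15.8 -19.9
0.4 22.4 -25.3
0.5 29.4 -30.1
0.6 36.9 -34.1
0.7 44.7 -37.4
0.8 52.8 -39.9
0.9 61.1 -41.6
1.0 69.6 -42.4
1.1 78.1 -42.4
1.2 86.5 -41.5
1.3 94.9 -39.8
1.4 103.0 -37.3
1.5 110.8 -33.9
1.6 118.2 -29.8
1.7 125.2 -25.0
1.8 131.7 -19.5
1.9 137.6 -13.4
2.0 142.9 -6.7
2.1 147.5 0.4
```

The grip is on the bar. Tool y is the tipping direction, so follow the arc to 1.5 rad.

Request:
drive_tool(
  series=[
    [[0,0.0022,-0.0036],0,0.005],
    [[0,0.0046,-0.0071],0,0.005],
    [[0,0.0099,-0.0138],0,0.005],
    [[0,0.0158,-0.0199],0,0.005],
    [[0,0.0224,-0.0253],0,0.005],
    [[0,0.0294,-0.0301],0,0.005],
    [[0,0.0369,-0.0341],0,0.005],
    [[0,0.0447,-0.0374],0,0.005],
    [[0,0.0528,-0.0399],0,0.005],
    [[0,0.0611,-0.0416],0,0.005],
    [[0,0.0696,-0.0424],0,0.005],
    [[0,0.0781,-0.0424],0,0.005],
    [[0,0.0865,-0.0415],0,0.005],
    [[0,0.0949,-0.0398],0,0.005],
    [[0,0.103,-0.0373],0,0.005],
    [[0,0.1108,-0.0339],0,0.005],
    [[0,0.1108,-0.0339],0,0.005],
    [[0,0.1108,-0.0339],0,0.005],
  ],
)

```text
time_s: 18.35
position: [0.4933, -0.0203, 0.1881]
tool_rot: [[-0.971, -0.237, -0.002], [-0.237, 0.971, 0.003], [0.001, 0.003, -1.0]]
ft_force: [-0.1, 4.0, -2.0]
grip_width: 0.0108
gripper_force: 25.4
```

Run:
```python
from h import *
b=cam("side"); a=cam("top"); save("s6.png",np.hstack([cv2.resize(b[0][120:270,220:370],(390,390)),cv2.resize(a[0][90:240,170:320],(390,390))])); go([.52,-.13,.15],103.6)
```

```text
t 18.45 pos [ 0.4934 -0.0207  0.1884] yaw 103.7 F [ 1.7  4.  -2.6] w 0.011 -> shift [ 1.000e-04 -1.125e-01  3.810e-02] turn 0.11
```

View pics/s6.png

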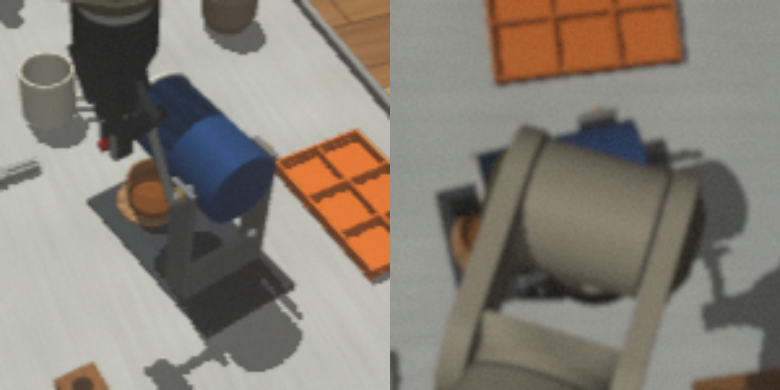

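The side view shows the shaker tipped to about 1.5 with its mouth towards the dish, the dish undisturbed on the pad and the mug clear of the gripper. Continue slowly.

Request:
drive_tool(
  series=[
    [[0,0.0038,0.0019],0,0.005],
    [[0,0.0056,0.003],0,0.005],
    [[0,0.0074,0.0041],0,0.005],
    [[0,0.0092,0.0053],0,0.005],
    [[0,0.011,0.0064],0,0.005],
    [[0,0.0127,0.0077],0,0.005],
    [[0,0.0144,0.0089],0,0.005],
    [[0,0.0155,0.0098],0,0.005],
    [[0,0.0166,0.0106],0,0.005],
    [[0,0.0177,0.0115],0,0.005],
    [[0,0.0188,0.0125],0,0.005],
    [[0,0.0198,0.0134],0,0.005],
    [[0,0.0209,0.0144],0,0.005],
    [[0,0.0219,0.0154],0,0.005],
    [[0,0.0229,0.0164],0,0.005],
    [[0,0.0239,0.0174],0,0.005],
    [[0,0.0249,0.0184],0,0.005],
    [[0,0.0258,0.0195],0,0.005],
    [[0,0.0268,0.0205],0,0.005],
    [[0,0.0268,0.0205],0,0.005],
  ],
)

```text
time_s: 20.45
position: [0.4873, 0.0046, 0.1681]
tool_rot: [[-0.972, -0.237, -0.0], [-0.237, 0.972, 0.0], [0.0, 0.0, -1.0]]
ft_force: [-1.4, -3.6, -0.4]
grip_width: 0.011
gripper_force: 25.0
```

Request:
drive_tool(
  series=[
    [[0,0.0009,0.0011],0,0.005],
    [[0,0.0018,0.0022],0,0.005],
    [[0,0.0027,0.0033],0,0.005],
    [[0,0.0036,0.0045],0,0.005],
    [[0,0.0045,0.0056],0,0.005],
    [[0,0.0053,0.0067],0,0.005],
    [[0,0.0061,0.0078],0,0.005],
    [[0,0.0069,0.009],0,0.005],
    [[0,0.0077,0.0102],0,0.005],
    [[0,0.0083,0.0112],0,0.005],
    [[0,0.0088,0.012],0,0.005],
    [[0,0.0088,0.012],0,0.005],
    [[0,0.0088,0.012],0,0.005],
    [[0,0.0088,0.012],0,0.005],
    [[0,0.0088,0.012],0,0.005],
    [[0,0.0088,0.012],0,0.005],
  ],
)

```text
time_s: 22.05
position: [0.4854, 0.0126, 0.1568]
tool_rot: [[-0.972, -0.237, 0.001], [-0.237, 0.972, -0.001], [-0.0, -0.001, -1.0]]
ft_force: [-2.2, -8.2, 5.9]
grip_width: 0.0109
gripper_force: 25.3
```

Run:
```python
from h import *
b=cam("side"); save("s7.png",cv2.resize(b[0][120:270,220:370],(560,560),interpolation=cv2.INTER_CUBIC)); go([.52,-.13,.15],103.6)
```

```text
t 22.1 pos [0.4854 0.0126 0.1568] yaw 103.7 F [-2.6 -6.7  7.1] w 0.0112 -> shift [ 0.0002 -0.1467  0.007 ] turn 0.09
```

View pics/s7.png

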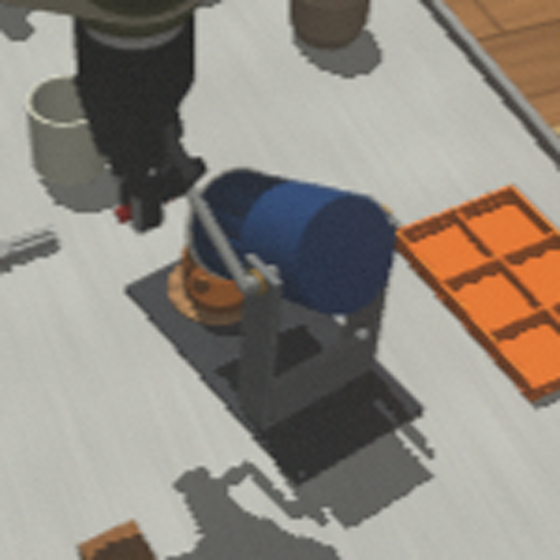

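The side view shows the shaker fully over with its mouth above the dish, and the dish still on its pad. Swing back along the same arc.

Request:
drive_tool(
  series=[
    [[0,-0.0035,-0.0053],0,0.005],
    [[0,-0.0088,-0.012],0,0.005],
    [[0,-0.0147,-0.0181],0,0.005],
    [[0,-0.0212,-0.0236],0,0.005],
    [[0,-0.0282,-0.0284],0,0.005],
    [[0,-0.0356,-0.0325],0,0.005],
    [[0,-0.0434,-0.0359],0,0.005],
    [[0,-0.0515,-0.0384],0,0.005],
    [[0,-0.0599,-0.0401],0,0.005],
    [[0,-0.0683,-0.041],0,0.005],
    [[0,-0.0768,-0.041],0,0.005],
    [[0,-0.0853,-0.0402],0,0.005],
    [[0,-0.0936,-0.0385],0,0.005],
    [[0,-0.1017,-0.036],0,0.005],
    [[0,-0.1095,-0.0327],0,0.005],
    [[0,-0.117,-0.0287],0,0.005],
    [[0,-0.124,-0.0239],0,0.005],
    [[0,-0.1306,-0.0185],0,0.005],
    [[0,-0.1365,-0.0124],0,0.005],
    [[0,-0.1418,-0.0057],0,0.005],
  ],
)

```text
time_s: 24.1
position: [0.5197, -0.1238, 0.1629]
tool_rot: [[-0.971, -0.237, 0.002], [-0.237, 0.971, 0.002], [-0.003, 0.002, -1.0]]
ft_force: [1.9, 7.2, 3.9]
grip_width: 0.0109
gripper_force: 28.2
```

Request:
drive_tool(
  series=[
    [[0,-0.0023,0.0035],0,0.005],
    [[0,-0.0046,0.0071],0,0.005],
    [[0,-0.0052,0.008],0,0.005],
    [[0,-0.0052,0.008],0,0.005],
    [[0,-0.0052,0.008],0,0.005],
    [[0,-0.0046,0.0071],0,0.03],
    [[0,-0.0046,0.0071],0,0.05],
    [[0,-0.0046,0.0071],0,0.05],
    [[0,-0.0046,-0.02],0,0.05],
    [[0,-0.0046,-0.07],0,0.05],
    [[0,-0.0046,-0.12],0,0.05],
    [[0,-0.0046,-0.17],0,0.05],
    [[0,-0.0046,-0.22],0,0.05],
    [[0,-0.0046,-0.26],0,0.05],
    [[0,-0.0046,-0.26],0,0.05],
  ],
)

```text
time_s: 25.6
position: [0.5204, -0.1296, 0.4274]
tool_rot: [[-0.972, -0.236, 0.009], [-0.236, 0.972, -0.005], [-0.008, -0.007, -1.0]]
ft_force: [-0.8, 0.9, 0.1]
grip_width: 0.0502
gripper_force: 0.0
```

```bash
cat > chk.py <<'E'
from h import *
go([.608,-.032,.41],13.7)
for n in("top","side"):
    a=cam(n); W=pts(a); im=a[0].astype(int); Z=W[...,2]; hsv=cv2.cvtColor(a[0],cv2.COLOR_RGB2HSV); d=np.hypot(W[...,0]-.577,W[...,1]-.09)
    m=(d<.036)&(Z>.044)&(Z<.056); p=W[m]; print(n,'rim',m.sum(),(p.min(0)+p.max(0))/2 if len(p) else '')
    m=(d<.026)&(Z<.05); p=W[m]
    if len(p): print(' inside z',np.percentile(p[:,2],[5,25,50,75,95]).round(4),[hsv[m][:,i].mean().round() for i in range(3)])
    c=np.array([.608,-.0315]); m=(Z>.3)&(Z<.325)&(np.hypot(W[...,0]-c[0],W[...,1]-c[1])<.035); v,u=np.nonzero(m)
    if len(v)>20: P=np.array([ray(a,x,y,.314)[:2] for x,y in zip(u,v)]); print(' knob',len(v),cv2.minAreaRect((P*1000).astype(np.float32)))
    red=(hsv[...,1]>150)&((hsv[...,0]<6)|(hsv[...,0]>174))&(Z>.18)&(Z<.26); p=W[red]; print(' handle',len(p),p.mean(0) if len(p) else '')
E
python3 chk.py
```

```text
t 25.6 pos [ 0.5204 -0.1296  0.4274] yaw 103.7 F [-0.8  0.9  0.1] w 0.0502 -> shift [-0.1081  0.0742  0.0178] turn 89.98
top rim 121 [0.57908492 0.08659647 0.04909682]
 inside z [0.01   0.0123 0.0145 0.0217 0.0314] [np.float64(14.0), np.float64(153.0), np.float64(107.0)]
 knob 91 ((604.936279296875, -29.242965698242188), (15.5177001953125, 25.498680114746094), 14.837902069091797)
 handle 0 
side rim 81 [0.5762032  0.08791758 0.04824274]
 inside z [0.0124 0.0147 0.023  0.0295 0.0425] [np.float64(14.0), np.float64(129.0), np.float64(109.0)]
 knob 76 ((600.6387939453125, -37.294471740722656), (20.669530868530273, 37.6917610168457), 9.574864387512207)
 handle 92 [ 0.53120404 -0.12870451  0.21359109]
```

Request:
drive_tool(
  series=[
    [[-0.02,0.02,0],8,0.05],
    [[-0.04,0.04,0],16,0.05],
    [[-0.06,0.06,0],24,0.05],
    [[-0.09,0.09,0],32,0.05],
    [[-0.108,0.107,0],40,0.05],
    [[-0.108,0.107,0],48,0.05],
    [[-0.108,0.107,0],56,0.05],
    [[-0.108,0.107,0],64,0.05],
    [[-0.108,0.107,0],72,0.05],
    [[-0.108,0.107,0],80,0.05],
    [[-0.108,0.107,0],88,0.05],
    [[-0.108,0.107,0],90,0.05],
    [[-0.108,0.107,0],90,0.05],
    [[-0.108,0.107,0],90,0.05],
  ],
)

```text
time_s: 27.1
position: [0.5995, 0.0002, 0.4209]
tool_rot: [[-0.238, 0.971, -0.002], [0.971, 0.238, 0.0], [0.001, -0.002, -1.0]]
ft_force: [-0.6, -0.5, -0.5]
grip_width: 0.0499
gripper_force: 0.0
```

Run:
```python
from h import *
go([.6,0,.41],13.7)
a=cam("wrist"); W=pts(a); im=a[0]; Z=W[...,2]; hsv=cv2.cvtColor(im,cv2.COLOR_RGB2HSV); d=np.hypot(W[...,0]-.577,W[...,1]-.09)
p=W[(d<.04)&(Z>.044)&(Z<.056)]; c=(p.min(0)+p.max(0))/2; print('rim',c,p.max(0)-p.min(0))
m=((np.hypot(W[...,0]-c[0],W[...,1]-c[1])<.0275)&(Z>.0205)&(Z<.036)).astype(np.uint8)
n,l,st,ce=cv2.connectedComponentsWithStats(m)
for i in range(1,n):
    if st[i,4]>8:
        p=W[l==i]; print(st[i],p.mean(0).round(4),p.max(0)[2].round(4),hsv[l==i].mean(0).round())
v,u=np.nonzero((d<.026)&(Z>0)&(Z<.05)); print(u.min(),u.max(),v.min(),v.max())
print((Z[v.min():v.max()+1:3,u.min():u.max()+1:3]*1000).round().astype(int))
print(hsv[v.min():v.max()+1:3,u.min():u.max()+1:3,0])
k=np.array([.608,-.0315]); m=(Z>.3)&(Z<.325)&(np.hypot(W[...,0]-k[0],W[...,1]-k[1])<.03); v,u=np.nonzero(m)
P=np.array([ray(a,x,y,.314)[:2] for x,y in zip(u,v)]); print('knob',cv2.minAreaRect((P*1000).astype(np.float32)))
```

```text
t 27.1 pos [5.995e-01 2.000e-04 4.209e-01] yaw 13.8 F [-0.6 -0.5 -0.5] w 0.0499 -> shift [-0.0003  0.0005  0.0109] turn 0.05
rim [0.57907055 0.08872348 0.04829615] [0.06473273 0.06517527 0.00842231]
[258  62  10  11  88] [0.576  0.1079 0.0271] 0.0318 [ 17. 194. 108.]
[246  75  10  10  79] [0.5614 0.0854 0.0277] 0.0312 [ 18. 192. 166.]
244 276 62 95
[[ 8  8 50 45 34 23 21 24 36 50 49]
 [ 8 51 37 16 15 26 29 29 13 21 45]
 [50 42 14 14 15 26 30 30 13 15 16]
 [49 14 12 14 15 23 27 26 14 14 14]
 [40 14 15 14 14 13 14 16 14 14 14]
 [31 28 31 27 15 15 14 15 15 13 12]
 [28 28 29 28 15 13 17 14 15 14 15]
 [31 25 26 25 15 15 15 12 14 14 14]
 [44 13 13 14 11 14 15 13 14 15 14]
 [50 18 13 15 15 15 12 16 15 14 15]
 [50 46 14 15 11 15 14 14 13 14 17]
 [ 9 51 45 14 13 13 14 16 15 20 51]]
[[14 14 13 12 13 15 17 14 14 13 14]
 [14 13 13 13 13 19 19 19 13 11 13]
 [13 14 13 14 13 19 19 19 13 13 12]
 [14 13 13 13 13 14 17 15 14 13 13]
 [12 15 18 14 13 13 13 13 13 13 13]
 [15 20 20 19 13 13 13 13 13 13 13]
 [13 19 20 19 13 13 13 13 13 13 13]
 [12 15 18 14 13 13 13 13 13 13 13]
 [12 13 13 13 13 13 12 13 13 13 13]
 [13 12 12 13 13 13 13 13 13 13 13]
 [13 13 13 13 13 13 13 13 13 13 12]
 [13 12 12 13 13 13 13 13 13 14 13]]
knob ((606.2098388671875, -24.524600982666016), (10.794739723205566, 28.303791046142578), 13.781074523925781)
```

Both brass beads (16 mm balls, tops at z≈0.030) lie in the dish. The dish is within 3 mm of the pad's centre, the cap fin is still at 103.8°, and the handle is back at its start. Hand in.

```bash
python3 -c "
from rig import env
print(env.close_job())"
```

```text
the job is handed in; nothing more can be done
None
```

I handed the job in at about 27 s. Depth images show both brass beads in the dish on its pad, the cap still set to the middle hole and the handle back at its start; I did not directly see the green bead or re-measure the mug, gauge block and pliers at the end.

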